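# Hang the two-tier shop display

### The arm

A 6-joint arm with a two-finger parallel gripper is mounted at the origin on the work surface. World frame = base frame: x ahead of the robot, y to its left, z up, the work surface at z = 0. Lengths are in m, angles in rad, forces in N, time in s.
With the tool pointing down it reaches from about 0.35 to 0.975 m from the base axis. Payload 4.9 kg.
Tool frame: the origin (TCP) lies at the very end of the fingers, on their centre line; the grasp point (between the pads) lies 19 mm behind it (ctrl.grip_point_offset is the distance from the TCP to the grasp point, in m); z points along the fingers, y is the line along which they close (so a half turn about z gives the same grasp; the last joint's range is limited). The gripper opens to 85 mm and grips with 20 to 120 N. Pads are 22 mm wide; open, the fingers measure 114 mm over their backs; the gripper's body (76 mm by 85 mm) begins 54 mm behind the grasp point. The pads swing forward as they close: fully open they stand 13 mm farther back than shut.
Start: joints at [1.23, 0.053, 1.613, -0, 1.476, -0.119], TCP at [0.137, 0.61, 0.231] pointing down, gripper open.
Joint ranges: [-3.01, 3.01], [-1.01, 2.22], [0.06, 2.58], [-1.02, 4.17], [0.09, 2.62], [-3.14, 3.14]. Speed limits (rad/s): [2.57, 2.57, 3.14, 3.14, 3.14, 3.14].

### API

Orientations are given as a rotation vector (axis times angle).
In Python, from station import ctrl gives the robot as it stands.
- The arm moves only by the tool send_rows, never from a script. Its argument "rows" is a list of rows, each a list of 3 entries, a list of its own where there are three numbers: the finger opening in cm, from 0 to 8.54, then the shift along the tool's x, y, z in cm, then the turn about the tool's z in degrees. A call has 1 to 10 rows; each row shifts and turns the commanded pose from where the row before left it, along the tool's axes as they then stand; what a row does not reach is not made up. A row lasts 1/8 s, in which the tool goes at most 62.5 mm and 10.7 degrees, less where a joint would pass 70% of its speed; a pose out of reach is approached as far as the arm can. A call with a gripper value outside its range is refused whole. The fingers move at their own pace and stop on an object; "newtons" is the grip in N (left out, the last holds). Time passes only in rows, so rows that do not move let the fingers close. It gives the time, the measured TCP pose, the force, the opening and the grip force at its end, in the units of the state.
- ctrl.get_obs(): the state, without advancing time (a new reading comes with each control period).
- ctrl.get_image(name): name is "side" or "top" or "wrist"; returns a dict with "frame" (480x640x3 uint8, red, green, blue), "range_z" (480x640 float32, m along the optical axis (not along the pixel's ray), 0 where there is no reading), "fx", "fy", "cx", "cy" (pixels), "k1" (the pictures are not rectified: a ray, as slopes to the right and down, at radius r is drawn at 1 + k1 r^2 times it, then the intrinsics apply), "cam_to_world" (4x4, takes a point from camera to world coordinates). Camera axes: x right, y down, z forward; pixel columns grow to the right and rows downward; lengths in m; the calibration is good to about 2 mm. A picture is of the moment at which its call begins.
- ctrl.finish_job(): hands the job in; it is judged then, once.
The state is a dict: "t": time; "q": joint angles; "dq": joint speeds; "effort": joint torques, N m; "tool_pos": TCP position; "tool_rot": TCP orientation; "contact_force": force on the tool from outside, world axes, zero at the start; "wrist_torque": the same for the moment, N m; "opening": finger opening in m; "grip_force": force on a finger pad.
Only numpy, scipy, OpenCV 4.12 (cv2) and the standard library are available. Lean on these libraries where they do the work, as an engineer would, in place of code of your own. Each camera call takes 0.05 s, during which the arm holds its last target. There are 200 camera calls.

### The job

Put up the two-tier display: take the tiled plaque out of its holder and hang it by its upper ring on the prong of the display stand, let go of it, then hang the tray by its hook from the loop under the plaque. Both must end hanging freely and still, tray level and clear of the table. Do not tip the tray over on the way or drop the plaque, and leave the other wares where they are.

Things in the scene. Friction and masses are not known exactly. Their poses are not given: they have to be found in the camera images.
- stand: Fixed display stand. Origin on the table right under the seat of its prong; x runs from the prong's free tip back to the post, z up. Post 18 mm thick, 365 mm high, at x = +120 mm. From it the prong, an 8 mm steel rod, reaches out in -x, 345 mm high, dips to the seat and ends in a raised tip. Foot: wooden slab 12 mm high, x = +20 to +170 mm, 170 mm wide.
- stand_seat (a point): Rod centre in the seat, the dip of the prong where a ring comes to rest: 337 mm above the table, level from x = -8 to +8 mm. Axes as stand.
- stand_tip (a point): Rod centre at the prong's rounded free tip: 25 mm from the seat in the stand's -x direction and 12 mm higher.
- holder: Fixed wooden holder in which the plaque stands at the start; it is lifted straight up out of it. Two blocks (50 mm in x, 24 mm in y) at y = -79 and +79 mm, each with an 18 mm wide slot along y; slot floor 75 mm, block tops 91 mm above the table, the middle open. Origin under its centre, on the table, z up.
- plaque: Wooden board 14 mm thick (x), 190 mm long (y), 50 mm high (z), three square tiles in its -x face, about 0.2 kg. Origin: centre of the board's underside. At mid-length a steel ring stands on the top edge and a steel loop hangs below, both in the board's plane (one looks through them along x). Grip it across its thickness by the top edge, 60 to 85 mm from the middle, either end.
- plaque_ring (a point): Centre of the plaque's upper ring, 68 mm above the plaque's origin. Wire 6 mm thick, clear opening 34 mm. Hanging in the seat, its centre is about 13 mm below the rod's centre.
- plaque_bar (a point): Wire centre at the middle of the bottom bar of the plaque's lower loop, 55 mm below the plaque's origin. Wire 7 mm thick, clear width 53 mm, clear height 51 mm from the bar up to the board; the bar is straight and level for 24 mm along y, then slopes up at both ends.
- tray: Open wooden tray 110 mm (x) by 150 mm (y), 30 mm high, walls 6 mm, about 0.2 kg. Origin: centre of its underside, z up. A steel bail (6 mm wire, in the y-z plane at x = 0) rises from the side walls (y = -70, +70 mm) to 115 mm; on its middle stands an open hook. A block handle sticks out of the -x wall.
- tray_crook (a point): Centre of the tray hook's curve, 144 mm above the tray's origin. Hook of 6 mm wire in the x-z plane: stem at x = -11 mm, top at 155 mm (wire centre), then down to a tip at x = +12 mm, 137 mm high: the mouth opens down, the tip is on the +x side; clear inner width 16 mm. Hung, the loop's bar centre lies about 4.5 mm above this point.
- tray_handle (a point): Top of the tray's handle at its gripping place: x = -85 mm, 30 mm above the tray's underside. The handle is 14 mm wide (y), 24 mm high (6 to 30 mm above the underside) and runs from x = -55 to -103 mm.
- plate: Bystander: a flat round blue plate, 120 mm across, 16 mm high; origin under its centre. It may lie between the robot and the stand.
- bowl: Bystander: a white bowl, 110 mm across, 50 mm high; origin under its centre.
- mug: Bystander: a white mug, 76 mm across, 85 mm high; origin under its centre.
- vase: Bystander: a terracotta vase, 96 mm across, 140 mm high; origin under its centre.
- giftbox: Bystander: a closed cardboard box, 110 x 90 x 45 mm; origin under its centre.
- jar: Bystander: a blue lidded jar, 68 mm across, 90 mm high; origin under its centre.
- tilestack: Bystander: a square terracotta slab, 100 x 100 x 24 mm; origin under its centre.
Things that resemble listed ones, but are neither listed nor needed, are in the scene too. Leave any green look-alike of the tray alone.

How it is judged:
On the way:
1. the plaque hangs by its ring on the stand's prong, let go (distance between plaque_ring and stand_seat below 0.022 m and angle between plaque's own z axis and vertical below 0.25 rad and contact force between plaque and the fingers below 0.05 N), for 0.3 s.
At the end, for the whole second after the job is handed in: Plaque on the prong (ring centre within 22 mm of the seat, tilt under 0.25 rad); tray hanging in its loop (bar within 18 mm of the hook curve's centre), over 25 mm above the table, tilt under 0.2 rad; both released and at rest (under 0.06 m/s; tray under 0.6 rad/s) (all of step 1 and distance between tray_crook and plaque_bar below 0.018 m and height (world z) of tray above 0.025 m and angle between tray's own z axis and vertical below 0.2 rad and linear speed of each of tray, plaque below 0.06 m/s and angular speed of tray below 0.6 rad/s and contact force between tray and the fingers below 0.05 N); the robot touches nothing.
It fails at once if the tray is tipped over (more than 0.8 rad) (angle between tray's own z axis and vertical above 0.8 rad).
It fails at once if the plaque is dropped (lies over by more than 1 rad, or its origin is below 45 mm) (angle between plaque's own z axis and vertical above 1 rad or height (world z) of plaque below 0.045 m).
It fails at once if another ware is moved by more than 40 mm (distance of any of plate, bowl, mug, vase, giftbox, jar, tilestack from where it was at the start of the episode above 0.04 m).
It also fails if it takes over 72 s, if anything falls off the work surface, if the arm or the gripper's body presses on something with over 40 N, if the wrist force passes 120 N, or if a joint passes its speed limit or range.

## Working session

There is one attempt and no reset: what is moved stays moved. The work goes in short steps, Python scripts to look and compute and a tool call to move; the robot and the scene stay as the last step left them, time stands still between calls to the robot, and variables do not carry over. Pictures are saved under pics/ and viewed, at most 10 in all, crops included, and the job is handed in when it is done.

Besides the shell and the picture viewer there is one more tool, called after ">>>" in YAML: its name, and indented under it one key for each argument. send_rows: Moves the arm, as the interface text tells. Its arguments: {"type":"object","properties":{"rows":{"type":"array","items":{"type":"array"}},"newtons":{"type":"number"}},"required":["rows"]}

```bash
mkdir -p pics; ls; cat > h.py <<'E'
import numpy as np, cv2
from station import ctrl
from scipy.spatial.transform import Rotation as R
def cloud(im):
    h,w=im["range_z"].shape
    v,u=np.mgrid[0:h,0:w].astype(float)
    K=np.array([[im["fx"],0,im["cx"]],[0,im["fy"],im["cy"]],[0,0,1]])
    d=np.array([im["k1"],0,0,0,0.])
    p=cv2.undistortPoints(np.stack([u,v],-1).reshape(-1,1,2),K,d).reshape(h,w,2)
    z=im["range_z"]; P=np.dstack([p[...,0]*z,p[...,1]*z,z])
    T=np.array(im["cam_to_world"]); W=P@T[:3,:3].T+T[:3,3]
    W[z==0]=np.nan
    return W
def save(im,n,crop=None,s=1):
    f=im["frame"][...,::-1]
    if crop: f=f[crop[1]:crop[3],crop[0]:crop[2]]
    cv2.imwrite("pics/"+n,cv2.resize(f,None,fx=s,fy=s,interpolation=cv2.INTER_CUBIC))
E
python3 - <<'E'
from h import *
import pickle
d={}
for n in ("side","top","wrist"):
    im=ctrl.get_image(n); d[n]=im; 
    print(n,im["fx"],im["k1"]); print(np.round(im["cam_to_world"],3))
pickle.dump(d,open("d0.pkl","wb"))
save(d["top"],"top0.png"); save(d["side"],"side0.png")
o=ctrl.get_obs(); print(o["tool_pos"],o["tool_rot"],R.from_rotvec(o["tool_rot"]).as_matrix().round(3))
E
```

```text
pics
side 510.2162583948603 -0.10433490736973818
[[ 0.996 -0.067  0.057  0.374]
 [-0.087 -0.716  0.693 -1.055]
 [-0.006 -0.695 -0.719  1.324]
 [ 0.     0.     0.     1.   ]]
top 587.0554248757255 0.06582029804003263
[[-1.800e-02 -9.970e-01  7.100e-02  3.620e-01]
 [-1.000e+00  1.900e-02  1.400e-02 -1.000e-03]
 [-1.500e-02 -7.100e-02 -9.970e-01  1.939e+00]
 [ 0.000e+00  0.000e+00  0.000e+00  1.000e+00]]
wrist 376.04106253528903 -0.03833737311539176
[[ 0.22   0.929  0.298  0.061]
 [ 0.976 -0.209 -0.069  0.626]
 [-0.002  0.306 -0.952  0.373]
 [ 0.     0.     0.     1.   ]]
[0.13731928 0.60921016 0.23031357] [-3.47711570e-01 -3.12191342e+00  2.55168559e-03] [[-0.975  0.22  -0.001]
 [ 0.22   0.975 -0.002]
 [ 0.    -0.002 -1.   ]]
```

View pics/top0.png

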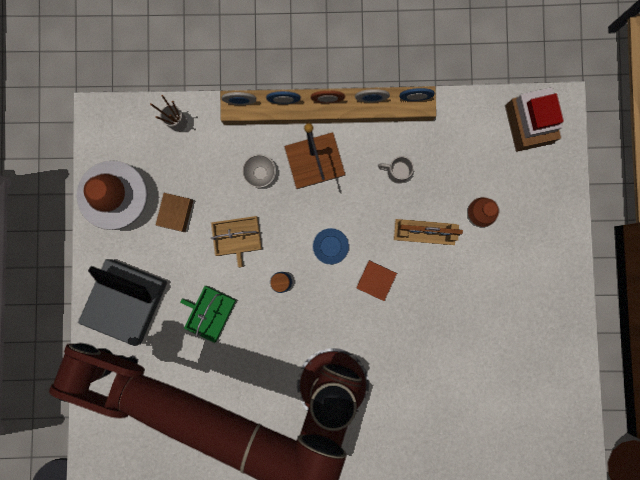

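View pics/side0.png

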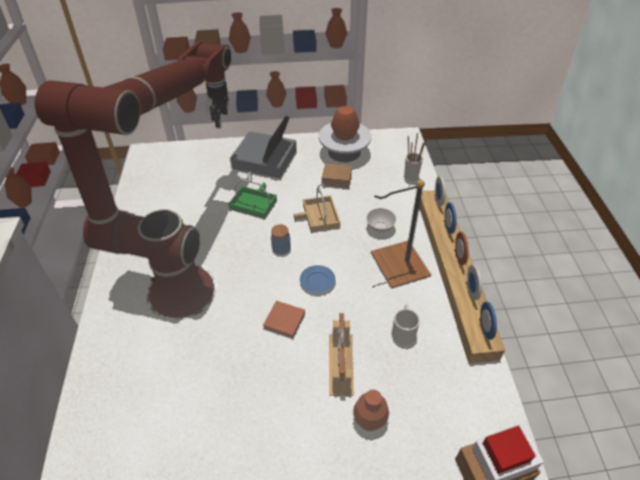

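Top view: the tray is at (237,237) with its handle at (240,262). The plaque in its holder is at (428,232), and the stand post is at (309,128) with the prong running down-right. The plate is at (330,246), jar at (281,282), tile at (377,280), vase at (484,212) and mug at (400,170). The green look-alike is at (210,313). Next I'll measure from the clouds.

```bash
python3 - <<'E'
from h import *
import pickle
d=pickle.load(open("d0.pkl","rb"))
W={n:cloud(d[n]) for n in d}
def box(n,pix,lo,hi):
    x0,y0,x1,y1=pix; c=W[n][y0:y1,x0:x1].reshape(-1,3)
    c=c[~np.isnan(c[:,0])]; return c[(c[:,2]>lo)&(c[:,2]<hi)]
print("prong top"); c=box("top",(270,100,350,200),.2,.5); print(len(c)); print(c[np.argsort(c[:,0])][::max(1,len(c)//25)].round(3))
c=box("side",(360,170,430,260),.3,.5); print("prong side",len(c)); print(c[np.argsort(c[:,0])][::max(1,len(c)//25)].round(3))
c=box("top",(270,120,360,200),.006,.02); r=cv2.minAreaRect(c[:,:2].astype(np.float32));print("foot",r)
for nm,px,lo,hi in [("traytop",(200,210,275,275),.022,.04),("holder",(385,210,470,250),.083,.1),("board",(385,210,470,250),.115,.14),("ring",(385,210,470,250),.143,.2),("bail",(200,210,275,275),.06,.2),
  ("plate",(305,220,355,270),.006,.03),("jar",(265,265,300,300),.07,.12),("vase",(465,190,505,235),.03,.2),("bowl",(240,150,280,192),.03,.08),("mug",(376,150,420,190),.05,.1),("tile",(350,255,405,305),.015,.04)]:
    c=box(nm and "top",px,lo,hi)
    if len(c)<4: print(nm,len(c)); continue
    r=cv2.minAreaRect(c[:,:2].astype(np.float32)); print(nm,len(c),np.round(r[0],3),np.round(r[1],3),round(r[2],1),"mean",c.mean(0).round(3),"z",c[:,2].min().round(3),c[:,2].max().round(3))
for nm,px,lo,hi in [("board",(310,300,370,400),.11,.145),("ring",(310,300,370,400),.15,.2),("holder",(310,300,370,410),.085,.1),("bail",(290,170,350,240),.1,.2),("tray",(285,170,350,240),.022,.04)]:
    c=box("side",px,lo,hi)
    if len(c)<4: print(nm,len(c)); continue
    r=cv2.minAreaRect(c[:,:2].astype(np.float32)); print("side",nm,len(c),np.round(r[0],3),np.round(r[1],3),round(r[2],1),"mean",c.mean(0).round(3),"z",c[:,2].min().round(3),c[:,2].max().round(3))
E
```

```text
prong top
245
[[0.616 0.012 0.355]
 [0.625 0.018 0.348]
 [0.635 0.015 0.34 ]
 [0.643 0.02  0.341]
 [0.651 0.02  0.341]
 [0.659 0.026 0.346]
 [0.668 0.031 0.343]
 [0.676 0.033 0.345]
 [0.683 0.033 0.348]
 [0.693 0.036 0.357]
 [0.701 0.039 0.345]
 [0.708 0.041 0.351]
 [0.717 0.041 0.346]
 [0.725 0.038 0.337]
 [0.734 0.046 0.347]
 [0.741 0.046 0.352]
 [0.747 0.054 0.361]
 [0.749 0.056 0.295]
 [0.75  0.055 0.327]
 [0.751 0.053 0.3  ]
 [0.752 0.058 0.321]
 [0.753 0.059 0.228]
 [0.754 0.059 0.209]
 [0.755 0.051 0.361]
 [0.757 0.051 0.364]
 [0.76  0.048 0.365]
 [0.763 0.048 0.362]
 [0.768 0.056 0.356]]
prong side 236
[[0.615 0.014 0.35 ]
 [0.625 0.019 0.344]
 [0.637 0.016 0.339]
 [0.646 0.018 0.344]
 [0.655 0.021 0.345]
 [0.661 0.024 0.341]
 [0.673 0.027 0.346]
 [0.682 0.029 0.35 ]
 [0.692 0.034 0.349]
 [0.704 0.035 0.351]
 [0.715 0.042 0.345]
 [0.727 0.041 0.344]
 [0.736 0.044 0.349]
 [0.745 0.047 0.349]
 [0.749 0.041 0.307]
 [0.751 0.047 0.329]
 [0.752 0.047 0.321]
 [0.753 0.047 0.356]
 [0.754 0.055 0.365]
 [0.755 0.04  0.351]
 [0.756 0.041 0.323]
 [0.757 0.045 0.322]
 [0.759 0.047 0.336]
[... 857 characters left out ...]
0.042 0.152
bowl 320 [0.697 0.229] [0.11  0.108] 43.1 mean [0.703 0.233 0.044] z 0.03 0.067
mug 223 [ 0.686 -0.22 ] [0.074 0.104] 16.7 mean [ 0.692 -0.223  0.075] z 0.05 0.096
tile 914 [ 0.338 -0.139] [0.123 0.1  ] 64.0 mean [ 0.334 -0.149  0.024] z 0.015 0.039
side board 373 [ 0.496 -0.36 ] [0.056 0.28 ] 7.9 mean [ 0.493 -0.345  0.125] z 0.11 0.144
side ring 36 [ 0.49  -0.316] [0.035 0.006] 84.1 mean [ 0.489 -0.32   0.161] z 0.151 0.17
side holder 257 [ 0.492 -0.363] [0.072 0.281] 2.5 mean [ 0.494 -0.365  0.091] z 0.085 0.1
side bail 60 [0.486 0.297] [0.088 0.025] 84.7 mean [0.486 0.298 0.128] z 0.102 0.159
side tray 440 [0.498 0.377] [0.332 0.176] 74.4 mean [0.499 0.348 0.029] z 0.022 0.04
```

```bash
cat >> h.py <<'E'
def plan(p,yaw=None):
    """shift (cm, tool axes now) to TCP target p; then turn (deg about tool z) so tool x has world yaw"""
    o=ctrl.get_obs(); M=R.from_rotvec(o["tool_rot"]).as_matrix()
    s=M.T@(np.array(p)-o["tool_pos"])*100; y=np.degrees(np.arctan2(M[1,0],M[0,0]))
    t=None if yaw is None else -((yaw-y+180)%360-180)
    print("t",round(o["t"],2),"tcp",np.round(o["tool_pos"],4),"yaw",round(y,2),"| shift",s.round(2),"n>=",int(np.ceil(np.linalg.norm(s)/6.25)),"turn",None if t is None else round(t,1))
E
python3 - <<'E'
from h import *
plan((.42,.30,.33),187)
E
```

```text
t 0.15 tcp [0.1373 0.6092 0.2303] yaw 167.29 | shift [-34.38 -23.96  -9.94] n>= 7 turn -19.7
```

>>> send_rows:
  rows:
    - [8.5,[-3.6,-2.6,-2.5],0]
    - [8.5,[-3.6,-2.6,-2.5],0]
    - [8.5,[-3.6,-2.6,-2.5],0]
    - [8.5,[-3.6,-2.6,-2.4],0]
    - [8.5,[-4,-2.7,0],0]
    - [8.5,[-4,-2.7,0],0]
    - [8.5,[-4,-2.7,0],0]
    - [8.5,[-4,-2.7,0],0]
    - [8.5,[-4,-2.8,0],0]
    - [8.5,[0,0,0],-9.9]

```text
t: 1.4
tool_pos: [0.4219, 0.2975, 0.3297]
tool_rot: [-0.077, -3.14, 0.002]
contact_force: [0.4, 0.8, -0.9]
opening: 0.0854
grip_force: 0.0
```

>>> send_rows:
  rows:
    - [8.5,[0,0,0],-9.8]
    - [8.5,[0,0,0],0]
    - [8.5,[0,0,0],0]

```text
t: 1.78
tool_pos: [0.4201, 0.2999, 0.3301]
tool_rot: [0.188, -3.136, 0.0]
contact_force: [0.0, -0.2, 0.4]
opening: 0.0852
grip_force: 0.0
```

```bash
python3 - <<'E'
from h import *
import pickle
im=ctrl.get_image("wrist"); pickle.dump(im,open("w1.pkl","wb")); save(im,"w1.png")
W=cloud(im); c=W.reshape(-1,3); c=c[~np.isnan(c[:,0])]
for nm,lo,hi in (("rim",.025,.034),("hook",.11,.17)):
    k=c[(c[:,2]>lo)&(c[:,2]<hi)&(abs(c[:,0]-.475)<.14)&(abs(c[:,1]-.3)<.11)]
    print(nm,len(k),k.mean(0).round(4),cv2.minAreaRect(k[:,:2].astype(np.float32)))
h=c[(c[:,2]>.02)&(c[:,2]<.034)&(c[:,0]<.405)&(abs(c[:,1]-.3)<.08)]
print("handle",len(h),h.mean(0),h.min(0),h.max(0))
plan((.42,-.21,.33),84)
E
```

```text
rim 2492 [0.467  0.304  0.0298] ((0.4337020218372345, 0.2895790934562683), (0.22216947376728058, 0.172068253159523), 8.484879493713379)
hook 661 [0.4841 0.3066 0.1283] ((0.48442864418029785, 0.30742186307907104), (0.024002114310860634, 0.08600030839443207), 19.18946647644043)
handle 1087 [0.29477868 0.33047043 0.02978463] [0.21321825 0.28846874 0.02017202] [0.40496092 0.37992932 0.03355043]
t 1.82 tcp [0.4201 0.3    0.3302] yaw -173.1 | shift [ 6.140e+00 -5.063e+01  2.000e-02] n>= 9 turn 102.9
```

View pics/w1.png

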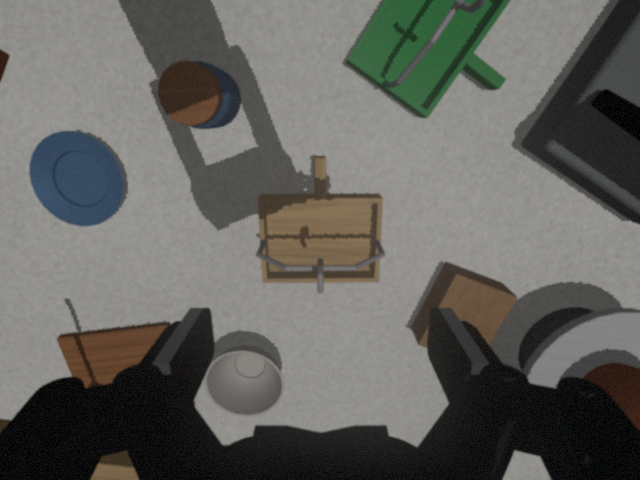

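The wrist view shows the tray square to the tool, so its yaw is about 7°. The handle is at (320,175) and the hook at (320,277). Next is the plaque.

>>> send_rows:
  rows:
    - [8.5,[0.6,-5.1,0],0]
    - [8.5,[0.6,-5.1,0],0]
    - [8.5,[0.6,-5.1,0],0]
    - [8.5,[0.6,-5.1,0],0]
    - [8.5,[0.6,-5.1,0],0]
    - [8.5,[0.6,-5.1,0],0]
    - [8.5,[0.6,-5.1,0],0]
    - [8.5,[0.6,-5.1,0],0]
    - [8.5,[0.6,-5.1,0],0]
    - [8.5,[0.6,-5,0],0]

```text
t: 3.08
tool_pos: [0.4225, -0.2142, 0.3305]
tool_rot: [-0.189, 3.135, -0.0]
contact_force: [0.7, -0.1, 0.5]
opening: 0.085
grip_force: 0.0
```

>>> send_rows:
  rows:
    - [8.5,[0,0,0],10.3]
    - [8.5,[0,0,0],10.3]
    - [8.5,[0,0,0],10.3]
    - [8.5,[0,0,0],10.3]
    - [8.5,[0,0,0],10.3]
    - [8.5,[0,0,0],10.3]
    - [8.5,[0,0,0],10.3]
    - [8.5,[0,0,0],10.3]
    - [8.5,[0,0,0],10.3]
    - [8.5,[0,0,0],10.2]

```text
t: 4.32
tool_pos: [0.4227, -0.2124, 0.3303]
tool_rot: [2.34, 2.096, 0.0]
contact_force: [0.6, 0.4, 0.5]
opening: 0.085
grip_force: 0.0
```

>>> send_rows:
  rows:
    - [4.5,[0,0,0],0]
    - [4.5,[0,0,0],0]

```text
t: 4.58
tool_pos: [0.4227, -0.2125, 0.3303]
tool_rot: [-2.331, -2.106, 0.0]
contact_force: [0.0, 0.4, 0.7]
opening: 0.0508
grip_force: 0.0
```

```bash
python3 - <<'E'
from h import *
import pickle
im=ctrl.get_image("wrist"); pickle.dump(im,open("w2.pkl","wb")); save(im,"w2.png")
c=cloud(im).reshape(-1,3); c=c[~np.isnan(c[:,0])]
for nm,lo,hi in (("board",.119,.131),("ring",.145,.18),("holder",.085,.097)):
    k=c[(c[:,2]>lo)&(c[:,2]<hi)&(abs(c[:,0]-.49)<.06)&(abs(c[:,1]+.314)<.12)]
    r=cv2.minAreaRect(k[:,:2].astype(np.float32)) if len(k)>3 else 0
    print(nm,len(k),k.mean(0).round(4),r, k[:,2].max())
    if nm=="board":
        f=cv2.fitLine(k[:,:2].astype(np.float32),cv2.DIST_L2,0,.01,.01).ravel(); print(f)
plan((.497,-.242,.16),83.7)
E
```

```text
board 1409 [ 0.4936 -0.2686  0.1246] ((0.4894288182258606, -0.313615620136261), (0.1899508386850357, 0.016226226463913918), 83.95252227783203) 0.13073486718462374
[ 0.13214089  0.99123096  0.4935644  -0.26856536]
ring 123 [ 0.4921 -0.2964  0.1556] ((0.4921022653579712, -0.29889872670173645), (0.01725260727107525, 0.005663314368575811), 88.59012603759766) 0.1647310652152657
holder 1163 [ 0.4862 -0.2832  0.0911] ((0.4906301200389862, -0.3122622072696686), (0.1872270256280899, 0.0505133755505085), 84.18620300292969) 0.09698398079676496
t 4.62 tcp [ 0.4227 -0.2126  0.3303] yaw 84.19 | shift [-2.18  7.69 17.03] n>= 4 turn 0.5
```

View pics/w2.png

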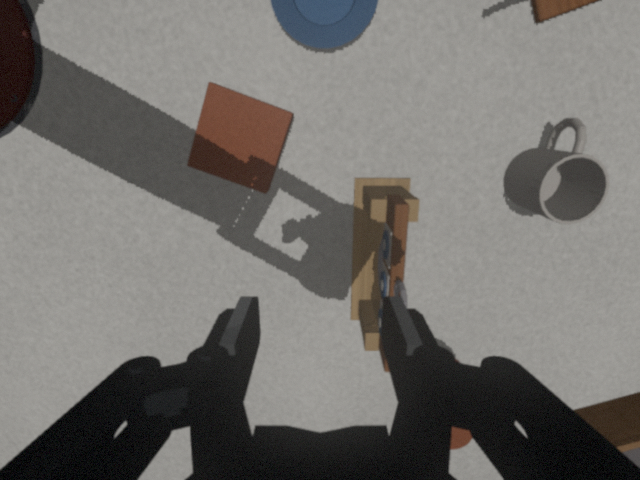

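The plaque runs upright in the picture from (390,200) to (390,350), aligned with the tool. I descend onto its near end.

>>> send_rows:
  rows:
    - [4.5,[-0.5,1.92,3.4],0]
    - [4.5,[-0.6,1.92,3.4],0]
    - [4.5,[-0.5,1.92,3.4],0]
    - [4.5,[-0.6,1.93,3.4],0]
    - [4.5,[0,0,3.4],0]
    - [4.5,[0,0,2.0],0]
    - [4.5,[0,0,2.0],0]
    - [4.5,[0,0,2.0],0]
    - [4.5,[0,0,0],0]
    - [4.5,[0,0,0],0]

```text
t: 5.88
tool_pos: [0.4974, -0.2428, 0.1012]
tool_rot: [2.332, 2.103, 0.001]
contact_force: [0.4, 0.1, -0.7]
opening: 0.0448
grip_force: 0.0
```

```bash
python3 - <<'E'
from h import *
plan((.497,-.242,.0985),84)
im=ctrl.get_image("wrist"); save(im,"w3.png",(120,60,520,480),1.3)
c=cloud(im).reshape(-1,3); c=c[~np.isnan(c[:,0])]
k=c[(abs(c[:,2]-.125)<.005)&(abs(c[:,0]-.49)<.03)&(c[:,1]<-.23)&(c[:,1]>-.42)]
print(len(k)); 
for y in np.arange(-.4,-.22,.02):
    q=k[abs(k[:,1]-y)<.006]
    if len(q)>5: print(y.round(3),np.percentile(q[:,0],[3,50,97]).round(4))
E
```

```text
t 5.88 tcp [ 0.4974 -0.2428  0.1012] yaw 84.09 | shift [ 0.07 -0.05  0.27] n>= 1 turn 0.1
4976
-0.28 [0.487  0.494  0.5006]
-0.26 [0.489  0.4958 0.5028]
-0.24 [0.4748 0.4969 0.5045]
```

View pics/w3.png

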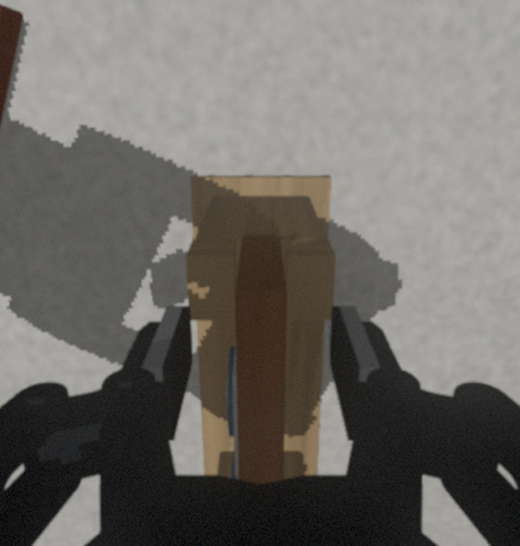

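The board at (260,360) is centred between the fingers. I close and lift.

>>> send_rows:
  rows:
    - [4.5,[0,0,0.4],0]
    - [0,[0,0,0],0]
    - [0,[0,0,0],0]
    - [0,[0,0,0],0]
    - [0,[0,0,0],0]
    - [0,[0,0,0],0]
  newtons: 100

```text
t: 6.68
tool_pos: [0.4971, -0.2426, 0.0967]
tool_rot: [2.333, 2.104, 0.0]
contact_force: [-0.1, 0.5, 2.7]
opening: 0.0122
grip_force: 98.4
```

>>> send_rows:
  rows:
    - [0,[0,0,-0.5],0]
    - [0,[0,0,-1],0]
    - [0,[0,0,-2],0]
    - [0,[0,0,-2],0]
    - [0,[0,0,-2.5],0]
    - [0,[0,0,-2.5],0]
    - [0,[0,0,-2],0]
    - [0,[0,0,0],0]
    - [0,[0,0,0],0]

```text
t: 7.8
tool_pos: [0.4965, -0.2422, 0.2205]
tool_rot: [-2.332, -2.103, 0.0]
contact_force: [0.1, -0.7, -3.0]
opening: 0.0121
grip_force: 97.7
```

```bash
python3 - <<'E'
from h import *
plan((.497,-.242,.33))
im=ctrl.get_image("side"); save(im,"s4.png",(250,200,450,420),2.7)
W=cloud(im)[280:410,300:380]; k=W.reshape(-1,3); k=k[~np.isnan(k[:,0])]
k=k[(abs(k[:,0]-.49)<.05)&(k[:,2]>.14)&(k[:,1]<-.27)]
for y in np.arange(-.4,-.26,.02):
    q=k[abs(k[:,1]-y)<.008]; print(y.round(2),len(q),q[:,2].max() if len(q) else None)
E
```

```text
t 7.8 tcp [ 0.4965 -0.2422  0.2205] yaw 84.09 | shift [  0.03   0.03 -10.95] n>= 2 turn None
-0.4 68 0.2535133138589172
-0.38 34 0.2527761359685401
-0.36 38 0.24999497412395066
-0.34 50 0.28309376434449574
-0.32 51 0.2917366647462485
-0.3 21 0.28785316061777366
-0.28 31 0.2513237897886962
-0.26 0 None
```

View pics/s4.png

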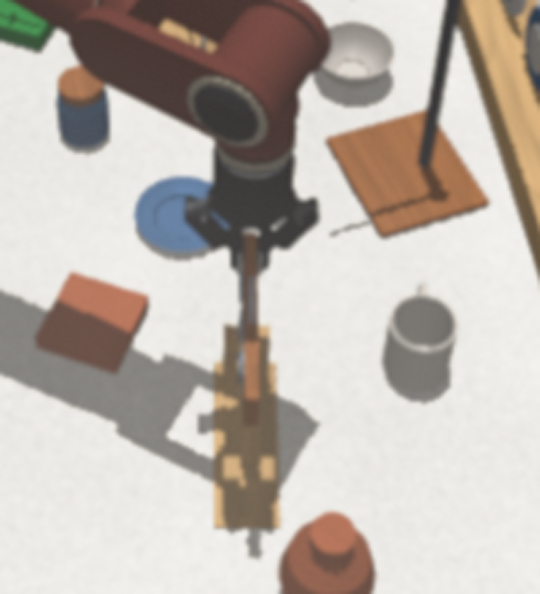

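Lifted cleanly and level. Next, fit the prong precisely.

```bash
python3 - <<'E'
from h import *
import pickle
d=pickle.load(open("d0.pkl","rb"))
for n,px in (("top",(270,100,350,200)),("side",(360,170,430,260))):
    c=cloud(d[n])[px[1]:px[3],px[0]:px[2]].reshape(-1,3); c=c[~np.isnan(c[:,0])]
    p=c[(c[:,2]>.325)&(c[:,2]<.37)&(c[:,0]<.742)]
    f=cv2.fitLine(p[:,:2].astype(np.float32),cv2.DIST_HUBER,0,.001,.001).ravel()
    u=f[:2]*np.sign(f[0]); yaw=np.degrees(np.arctan2(u[1],u[0]))
    s=(p[:,:2]-f[2:])@u; r=(p[:,:2]-f[2:])@[-u[1],u[0]]
    tip=f[2:]+u*s.min(); seat=tip+u*.029
    q=c[(c[:,2]>.2)&(c[:,0]>.745)]; ps=((q[:,:2]-f[2:])@u)
    print(n,len(p),"yaw",yaw,"tip",tip,"seat(from tip)",seat,"resid",r.std(),"post s range->seat",f[2:]+u*(np.percentile(ps,2)+.009-.12),f[2:]+u*(np.percentile(ps,98)-.009-.12))
    c2=c[(c[:,2]>.006)&(c[:,2]<.02)]; 
    b=s-s.min()
    for k in np.arange(0,.12,.01):
        z=p[(b>=k)&(b<k+.01),2]; print(round(k-.029,3),np.median(z).round(4),end="; ")
    print()
plan((.545,.070,.301),104)
E
```

```text
top 136 yaw 14.934491 tip [0.61532746 0.01361016] seat(from tip) [0.64334787 0.02108388] resid 0.002241696506179624 post s range->seat [0.63951237 0.02006086] [0.64335679 0.02108626]
-0.029 0.3523; -0.019 0.3432; -0.009 0.3413; 0.001 0.3404; 0.011 0.3447; 0.021 0.347; 0.031 0.3513; 0.041 0.3482; 0.051 0.3479; 0.061 0.349; 0.071 0.3474; 0.081 0.3477; 
side 113 yaw 14.624329 tip [0.61544479 0.01279786] seat(from tip) [0.64350525 0.02011979] resid 0.0024770706644142797 post s range->seat [0.6406454  0.01937355] [0.64184168 0.01968571]
-0.029 0.3503; -0.019 0.3424; -0.009 0.3384; 0.001 0.3388; 0.011 0.3445; 0.021 0.3455; 0.031 0.3488; 0.041 0.3469; 0.051 0.3455; 0.061 0.3484; 0.071 0.3481; 0.081 0.3468; 
t 7.85 tcp [ 0.4963 -0.242   0.2199] yaw 84.09 | shift [31.55  1.62 -8.08] n>= 6 turn -19.9
```

>>> send_rows:
  rows:
    - [0,[0,0,-4],0]
    - [0,[0,0,-4.1],0]
    - [0,[4.5,0.2,0],0]
    - [0,[4.5,0.2,0],0]
    - [0,[4.5,0.2,0],0]
    - [0,[4.5,0.2,0],0]
    - [0,[4.5,0.3,0],0]
    - [0,[4.5,0.3,0],0]
    - [0,[4.5,0.2,0],0]
    - [0,[0,0,0],0]

```text
t: 9.1
tool_pos: [0.5447, 0.0718, 0.3005]
tool_rot: [-2.327, -2.108, 0.003]
contact_force: [0.2, -0.6, -2.4]
opening: 0.012
grip_force: 97.9
```

>>> send_rows:
  rows:
    - [0,[0,0,0],-5]
    - [0,[0,0,0],-5.3]
    - [0,[0,0,0],-5.4]
    - [0,[0,0,0],-5]
    - [0,[0,0,0],0]
    - [0,[0,0,0],0]

```text
t: 9.85
tool_pos: [0.545, 0.0687, 0.3016]
tool_rot: [-1.919, -2.486, 0.001]
contact_force: [0.6, 0.2, -2.4]
opening: 0.0125
grip_force: 97.9
```

```bash
cat >> h.py <<'E'
def board(zt):
    """board axis and ring from top view, board top near zt"""
    c=np.vstack([cloud(ctrl.get_image(n)).reshape(-1,3) for n in ("top",)]); c=c[~np.isnan(c[:,0])]
    o=ctrl.get_obs(); t=o["tool_pos"]; M=R.from_rotvec(o["tool_rot"]).as_matrix()
    q=(c-t)@M   # tool coordinates
    k=q[(q[:,0]<-.02)&(q[:,0]>-.18)&(abs(q[:,1])<.02)]
    b=k[abs(k[:,2]+.028)<.006]; r=k[(k[:,2]<-.037)&(k[:,2]>-.085)&(abs(k[:,0]+.072)<.035)]
    print("board y by x:",[(x.round(3),np.median(b[abs(b[:,0]-x)<.01][:,1]).round(4),np.median(b[abs(b[:,0]-x)<.01][:,2]).round(4)) for x in np.arange(-.16,-.02,.03) if (abs(b[:,0]-x)<.01).sum()>3])
    print("ring",len(r),"x",r[:,0].min(),r[:,0].max(),"mean",r.mean(0),"top",r[:,2].min())
E
python3 - <<'E'
from h import *
board(.33)
u=np.array([np.cos(np.radians(14.8)),np.sin(np.radians(14.8))]); n=np.array([-u[1],u[0]]); s=np.array([.642,.0203])
for k,z in ((0,.301),(0,.2785)):
    t=s+u*k+n*.0714; plan((*t,z),104.8)
E
```

```text
board y by x: [(np.float64(-0.16), np.float64(-0.0005), np.float64(-0.0271)), (np.float64(-0.13), np.float64(-0.0011), np.float64(-0.027)), (np.float64(-0.1), np.float64(-0.0011), np.float64(-0.0287)), (np.float64(-0.07), np.float64(-0.0044), np.float64(-0.0294))]
ring 20 x -0.10644336275249805 -0.0709079278451572 mean [-0.08327725 -0.00048772 -0.06138694] top -0.07248089581024005
t 9.9 tcp [0.5451 0.0688 0.3018] yaw 104.71 | shift [-0.01  8.13  0.08] n>= 2 turn -0.1
t 9.9 tcp [0.5451 0.0688 0.3018] yaw 104.71 | shift [-0.01  8.13  2.33] n>= 2 turn -0.1
```

>>> send_rows:
  rows:
    - [0,[0,1.5,0],0]
    - [0,[0,1.5,0],0]
    - [0,[0,1,0],0]
    - [0,[0,0,0],0]
    - [0,[0,0,0],0]

```text
t: 10.52
tool_pos: [0.5838, 0.0795, 0.3021]
tool_rot: [-1.917, -2.489, 0.001]
contact_force: [-0.0, 0.4, -2.4]
opening: 0.0127
grip_force: 97.9
```

```bash
python3 - <<'E'
from h import *
o=ctrl.get_obs(); t=o["tool_pos"]; M=R.from_rotvec(o["tool_rot"]).as_matrix()
for n in ("top","side"):
    im=ctrl.get_image(n); c=cloud(im).reshape(-1,3); c=c[~np.isnan(c[:,0])]; q=(c-t)@M
    k=q[(abs(q[:,1])<.015)&(q[:,0]<-.02)&(q[:,0]>-.2)]
    b=k[(k[:,2]>-.031)&(k[:,2]<.02)]; r=k[(k[:,2]<-.035)&(k[:,2]>-.09)]
    print(n,"board end",np.sort(b[:,0])[:6].round(3),"ring",len(r)); print(r[np.argsort(r[:,0])][::3].round(3).tolist())
    pr=q[(q[:,2]<-.03)&(q[:,1]>.02)&(q[:,1]<.06)&(q[:,0]<-.03)&(q[:,0]>-.12)]; print("prong",pr[np.argsort(pr[:,1])][::3].round(3).tolist())
save(im,"s5.png",(330,150,450,240),6)
E
```

```text
top board end [-0.167 -0.167 -0.166 -0.165 -0.165 -0.165] ring 33
[[-0.164, 0.002, -0.038], [-0.138, -0.008, -0.035], [-0.132, -0.0, -0.036], [-0.094, -0.003, -0.047], [-0.091, -0.003, -0.055], [-0.088, -0.002, -0.055], [-0.083, -0.001, -0.076], [-0.081, 0.001, -0.065], [-0.077, -0.002, -0.069], [-0.074, -0.003, -0.063], [-0.071, -0.003, -0.07]]
prong [[-0.054, 0.02, -0.304], [-0.046, 0.021, -0.289], [-0.04, 0.021, -0.309], [-0.045, 0.021, -0.301], [-0.057, 0.022, -0.304], [-0.038, 0.023, -0.305], [-0.047, 0.023, -0.289], [-0.053, 0.024, -0.301], [-0.045, 0.024, -0.298], [-0.031, 0.025, -0.3], [-0.048, 0.026, -0.286], [-0.036, 0.026, -0.3], [-0.032, 0.028, -0.299], [-0.074, 0.058, -0.043]]
side board end [-0.17  -0.169 -0.169 -0.169 -0.169 -0.169] ring 57
[[-0.096, -0.003, -0.047], [-0.094, -0.003, -0.049], [-0.093, 0.001, -0.051], [-0.091, -0.004, -0.04], [-0.09, 0.001, -0.056], [-0.088, -0.001, -0.059], [-0.086, -0.003, -0.058], [-0.082, -0.002, -0.062], [-0.079, -0.003, -0.063], [-0.076, 0.015, -0.051], [-0.074, -0.005, -0.071], [-0.068, -0.002, -0.069], [-0.065, -0.001, -0.036], 
[... 173 characters left out ...]
 -0.282], [-0.051, 0.02, -0.307], [-0.065, 0.02, -0.298], [-0.031, 0.021, -0.31], [-0.076, 0.021, -0.046], [-0.063, 0.021, -0.263], [-0.032, 0.022, -0.136], [-0.03, 0.022, -0.145], [-0.032, 0.022, -0.213], [-0.031, 0.022, -0.17], [-0.063, 0.023, -0.275], [-0.063, 0.023, -0.272], [-0.064, 0.024, -0.294], [-0.066, 0.024, -0.277], [-0.062, 0.025, -0.289], [-0.064, 0.026, -0.269], [-0.062, 0.026, -0.277], [-0.065, 0.028, -0.275], [-0.063, 0.028, -0.28], [-0.071, 0.03, -0.039], [-0.073, 0.036, -0.034], [-0.074, 0.039, -0.034], [-0.077, 0.04, -0.041], [-0.07, 0.044, -0.037], [-0.074, 0.048, -0.035], [-0.074, 0.051, -0.042], [-0.076, 0.053, -0.039], [-0.073, 0.057, -0.044], [-0.077, 0.059, -0.043]]
```

View pics/s5.png

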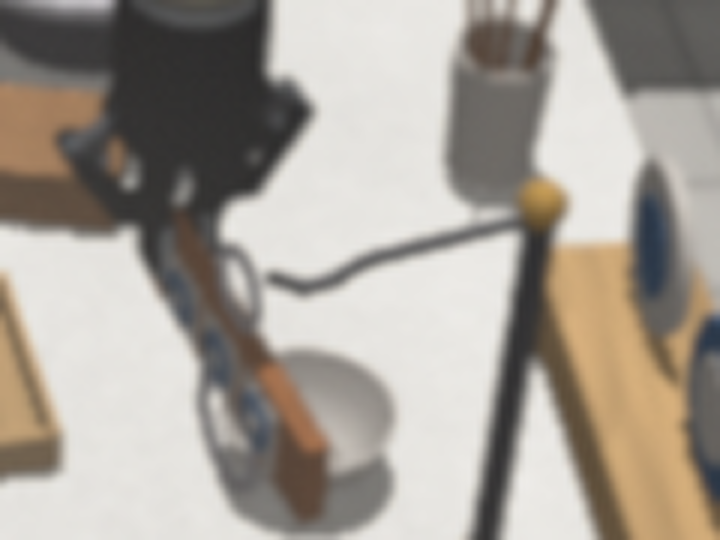

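The ring at (235,285) lines up with the prong tip at (270,278), and the numbers agree. I thread it on.

>>> send_rows:
  rows:
    - [0,[0,0.8,0],0]
    - [0,[0,0.8,0],0]
    - [0,[0,0.8,0],0]
    - [0,[0,0.8,0],0]
    - [0,[0,0.9,0],0]
    - [0,[0,0,0],0]
    - [0,[0,0,0],0]

```text
t: 11.5
tool_pos: [0.6235, 0.0899, 0.3022]
tool_rot: [-1.917, -2.489, 0.0]
contact_force: [1.1, -0.3, -2.1]
opening: 0.0126
grip_force: 97.9
```

>>> send_rows:
  rows:
    - [0,[0,0,0.6],0]
    - [0,[0,0,0.6],0]
    - [0,[0,0,0.5],0]
    - [0,[0,0,0.3],0]
    - [0,[0,0,0],0]
    - [0,[0,0,0],0]

```text
t: 12.25
tool_pos: [0.6237, 0.0899, 0.2826]
tool_rot: [1.917, 2.489, 0.0]
contact_force: [0.4, -0.6, -2.3]
opening: 0.0124
grip_force: 97.9
```

```bash
python3 - <<'E'
from h import *
plan((.6235,.0893,.278),104.8)
o=ctrl.get_obs(); print(o["contact_force"],o["wrist_torque"])
im=ctrl.get_image("side"); save(im,"s6.png",(350,150,450,240),6)
E
```

```text
t 12.25 tcp [0.6237 0.0899 0.2826] yaw 104.79 | shift [-0.06 -0.03  0.46] n>= 1 turn -0.0
[ 0.37450948 -0.63063836 -2.34403155] [ 0.13255807  0.0752534  -0.00125314]
```

View pics/s6.png

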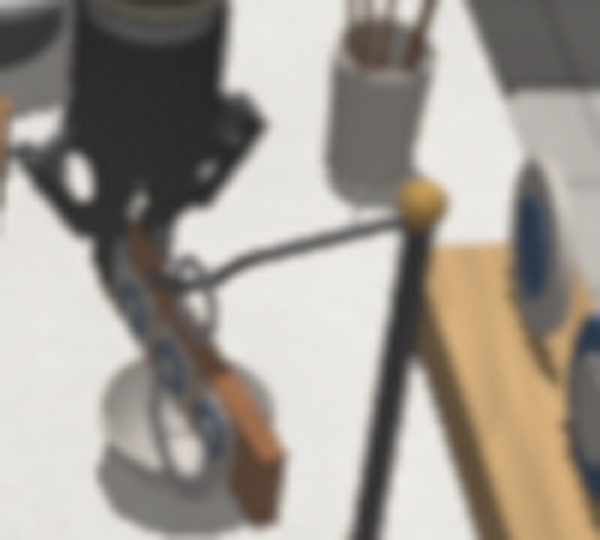

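The prong now passes through the ring at (190,285). I lower slowly until the weight comes off.

>>> send_rows:
  rows:
    - [0,[0,0,0.2],0]
    - [0,[0,0,0.1],0]
    - [0,[0,0,0.1],0]
    - [0,[0,0,0],0]
    - [0,[0,0,0],0]
  newtons: 30

```text
t: 12.92
tool_pos: [0.6236, 0.0899, 0.2784]
tool_rot: [1.917, 2.489, 0.0]
contact_force: [-0.1, 0.3, -1.0]
opening: 0.0121
grip_force: 97.9
```

>>> send_rows:
  rows:
    - [0,[0,0,0.1],0]
    - [0,[0,0,0],0]
    - [0,[0,0,0],0]
    - [1.6,[0,0,0],0]
    - [1.8,[0,0,0],0]
    - [2.2,[0,0,0],0]
    - [3,[0,0,0],0]
    - [4,[0,0,0],0]
    - [4.5,[0,0,0],0]
    - [4.5,[0,0,0],0]

```text
t: 14.18
tool_pos: [0.6235, 0.0899, 0.2773]
tool_rot: [-1.917, -2.489, 0.0]
contact_force: [0.3, 0.6, 0.5]
opening: 0.0452
grip_force: 0.0
```

```bash
cat >> h.py <<'E'
def frame(c):
    u=np.array([np.cos(np.radians(14.8)),np.sin(np.radians(14.8)),0]); n=np.array([-u[1],u[0],0])
    q=c-np.array([.642,.0203,0]); return np.stack([q@u,q@n,q[...,2]],-1)
def hang(name="side"):
    im=ctrl.get_image(name); q=frame(cloud(im).reshape(-1,3)); q=q[~np.isnan(q[:,0])]
    b=q[(abs(q[:,0])<.06)&(abs(q[:,1])<.12)&(q[:,2]>.2)&(q[:,2]<.312)]
    print(name,len(b))
    for y in np.arange(-.09,.1,.02):
        k=b[abs(b[:,1]-y)<.008]
        if len(k)>4: print(y.round(2),len(k),"x",np.percentile(k[:,0],[5,50,95]).round(3),"z",np.percentile(k[:,2],[2,98]).round(3))
    return im,q
E
python3 - <<'E'
from h import *
o=ctrl.get_obs(); print(o["contact_force"],o["opening"],o["t"]); hang(); hang("top")
E
```

```text
[0.27646857 0.61884076 0.47932466] 0.04518161758462672 14.175
side 731
-0.09 85 x [-0.009 -0.004  0.006] z [0.256 0.306]
-0.07 54 x [-0.009 -0.007  0.002] z [0.258 0.307]
-0.05 49 x [-0.012 -0.009  0.004] z [0.266 0.307]
-0.03 59 x [-0.011 -0.004  0.004] z [0.219 0.31 ]
-0.01 60 x [-0.012 -0.007  0.   ] z [0.202 0.31 ]
0.01 55 x [-0.012 -0.005  0.002] z [0.203 0.31 ]
0.03 65 x [-0.01  -0.005  0.001] z [0.207 0.308]
0.05 36 x [-0.011 -0.008  0.005] z [0.264 0.309]
0.07 103 x [-0.036 -0.007  0.031] z [0.266 0.312]
0.09 27 x [-0.008 -0.006  0.007] z [0.267 0.309]
top 281
-0.09 33 x [-0.008 -0.004  0.005] z [0.27  0.309]
-0.07 40 x [-0.008 -0.004  0.005] z [0.256 0.31 ]
-0.05 45 x [-0.012 -0.006  0.005] z [0.272 0.31 ]
-0.03 46 x [-0.01  -0.004  0.006] z [0.219 0.311]
-0.01 31 x [-0.011 -0.006  0.   ] z [0.206 0.311]
0.01 34 x [-0.011 -0.007 -0.001] z [0.201 0.311]
0.05 5 x [-0.012 -0.011 -0.011] z [0.276 0.299]
```

The plaque hangs free and level. I retreat upward and compute the tray pose from the saved wrist picture.

>>> send_rows:
  rows:
    - [4.5,[0,0,-1],0]
    - [4.5,[0,0,-2],0]
    - [4.5,[0,0,-3],0]
    - [4.5,[0,0,-4],0]
    - [4.5,[3,0,-2],0]
    - [4.5,[5,0,0],0]
    - [4.5,[5,0,0],0]
    - [4.5,[0,0,0],0]

```text
t: 15.28
tool_pos: [0.5896, 0.2184, 0.3996]
tool_rot: [1.911, 2.492, 0.004]
contact_force: [0.5, -0.6, 0.1]
opening: 0.045
grip_force: 0.0
```

```bash
python3 - <<'E'
from h import *
import pickle
im=pickle.load(open("w1.pkl","rb")); W=cloud(im)
c=W[130:300,240:400].reshape(-1,3); c=c[~np.isnan(c[:,0])]
r=c[(c[:,2]>.024)&(c[:,2]<.036)]
for a in (5.5,6.9,8.5):
    u=np.array([np.cos(np.radians(a)),np.sin(np.radians(a))]);n=np.array([-u[1],u[0]])
    s=r[:,:2]@u; t=r[:,:2]@n
    hm=s<s.max()-.12
    body=~hm; S=np.percentile(s[body],[99.5]); T=np.percentile(t[body],[.5,99.5])
    print(a,"spread",(np.sort(t[body])[-150:].std()),"s max",S,"t",T,T[1]-T[0],"handle s min",np.percentile(s,.5),"t mid",np.percentile(t[hm],[2,98]), "centre",u*(S-.055)+n*T.mean())
h=c[(c[:,2]>.1)]; 
a=6.9;u=np.array([np.cos(np.radians(a)),np.sin(np.radians(a))]);n=np.array([-u[1],u[0]])
for lo,hi in ((.1,.12),(.135,.165)):
    k=h[(h[:,2]>lo)&(h[:,2]<hi)][:,:2]; print(lo,len(k),np.percentile(k@u,[2,50,98]),np.percentile(k@n,[2,50,98]))
E
```

```text
5.5 spread 0.00109140063548116 s max [0.57038139] t [0.18385883 0.33520338] 0.15134454608151499 handle s min 0.41235427792067186 t mid [0.2501541  0.26350452] centre [0.48813373 0.30773339]
6.9 spread 0.0008051243362602304 s max [0.57523278] t [0.17211465 0.32181836] 0.1497037034433315 handle s min 0.4184493676096014 t mid [0.2397019  0.25266289] centre [0.48679514 0.30767693]
8.5 spread 0.000957427391436681 s max [0.58217699] t [0.15709354 0.30792287] 0.15082933387831166 handle s min 0.4251776283615499 t mid [0.22739424 0.24055871] centre [0.48701951 0.30787602]
0.1 521 [0.51673722 0.5188527  0.52249148] [0.19814597 0.24070992 0.29522098]
0.135 205 [0.50602114 0.51361339 0.52869137] [0.24400782 0.24682625 0.24964544]
```

```bash
python3 - <<'E'
from h import *
plan((.40,.2966,.25),186.9)
E
```

```text
t 15.28 tcp [0.5896 0.2184 0.3996] yaw 105.05 | shift [ 12.47 -16.32  14.92] n>= 5 turn -81.8
```

>>> send_rows:
  rows:
    - [4.5,[3.1,-4.1,0],0]
    - [4.5,[3.1,-4.1,2],0]
    - [4.5,[3.1,-4.1,4.5],0]
    - [4.5,[3.2,-4,4.5],0]
    - [4.5,[0,0,3.9],-9]
    - [4.5,[0,0,0],-10.4]
    - [4.5,[0,0,0],-10.4]
    - [4.5,[0,0,0],-10.4]
    - [4.5,[0,0,0],-10.4]
    - [4.5,[0,0,0],-10.4]

```text
t: 16.52
tool_pos: [0.4098, 0.2908, 0.2574]
tool_rot: [0.381, 3.117, 0.001]
contact_force: [-1.2, -0.1, -0.3]
opening: 0.0447
grip_force: 0.0
```

>>> send_rows:
  rows:
    - [4.5,[0,0,0],-10.4]
    - [4.5,[0,0,0],-10.4]
    - [4.5,[0,0,0],0]
    - [4.5,[0,0,0],0]

```text
t: 17.02
tool_pos: [0.4093, 0.2912, 0.2566]
tool_rot: [-0.176, 3.136, 0.0]
contact_force: [-0.4, -0.1, 0.3]
opening: 0.045
grip_force: 0.0
```

```bash
python3 - <<'E'
from h import *
plan((.40,.2966,.006),186.9)
im=ctrl.get_image("wrist"); o=ctrl.get_obs(); M=R.from_rotvec(o["tool_rot"]).as_matrix()
c=cloud(im).reshape(-1,3); c=c[~np.isnan(c[:,0])]
q=(c-o["tool_pos"])@M; z=c[:,2]
k=q[(z>.022)&(z<.036)&(abs(q[:,0])<.04)&(abs(q[:,1])<.03)]
for x in np.arange(-.04,.04,.008):
    j=k[abs(k[:,0]-x)<.004]
    if len(j)>3: print(x.round(3),len(j),np.percentile(j[:,1],[3,97]).round(4))
E
```

```text
t 17.02 tcp [0.4093 0.2912 0.2566] yaw -173.59 | shift [ 0.89  0.64 25.06] n>= 5 turn -0.5
-0.032 77 [-0.0282  0.0278]
-0.024 390 [-0.0277  0.028 ]
-0.016 104 [0.0005 0.0137]
-0.008 108 [0.0005 0.0136]
0.0 110 [0.0005 0.0135]
0.008 115 [-0.0001  0.0135]
0.016 119 [-0.0005  0.0134]
0.024 70 [-0.0004  0.0125]
```

>>> send_rows:
  rows:
    - [4.5,[1.0,0.67,0],0]
    - [4.5,[0,0,4],-0.5]
    - [4.5,[0,0,5],0]
    - [4.5,[0,0,5],0]
    - [4.5,[0,0,4],0]
    - [4.5,[0,0,3],0]
    - [4.5,[0,0,2.5],0]
    - [4.5,[0,0,1.5],0]
    - [4.5,[0,0,0],0]
    - [4.5,[0,0,0],0]

```text
t: 18.32
tool_pos: [0.3989, 0.2975, 0.0071]
tool_rot: [-0.194, 3.134, 0.001]
contact_force: [0.6, 0.6, 0.1]
opening: 0.0449
grip_force: 0.0
```

>>> send_rows:
  rows:
    - [2,[0,0,0],0]
    - [0.5,[0,0,0],0]
    - [0,[0,0,0],0]
    - [0,[0,0,0],0]
    - [0,[0,0,0],0]
    - [0,[0,0,0],0]
  newtons: 110

```text
t: 19.08
tool_pos: [0.3988, 0.2973, 0.0072]
tool_rot: [-0.194, 3.134, 0.001]
contact_force: [-2.8, -0.9, 5.8]
opening: 0.012
grip_force: 107.5
```

>>> send_rows:
  rows:
    - [0,[0,0,-0.5],0]
    - [0,[0,0,-1],0]
    - [0,[0,0,-1],0]
    - [0,[0,0,-1],0]
    - [0,[0,0,-1],0]
    - [0,[0,0,-1],0]
    - [0,[0,0,0],0]
    - [0,[0,0,0],0]

```text
t: 20.08
tool_pos: [0.3979, 0.2969, 0.0607]
tool_rot: [0.194, -3.135, 0.0]
contact_force: [0.0, -0.3, -1.2]
opening: 0.0118
grip_force: 107.4
```

```bash
cat >> h.py <<'E'
def trayq():
    o=ctrl.get_obs(); M=R.from_rotvec(o["tool_rot"]).as_matrix()
    for n in ("top","side"):
        c=cloud(ctrl.get_image(n)).reshape(-1,3); c=c[~np.isnan(c[:,0])]
        q=(c-o["tool_pos"])@M
        h=q[(q[:,0]<-.04)&(q[:,0]>-.13)&(abs(q[:,1])<.012)&(q[:,2]<-.11)&(q[:,2]>-.18)]
        b=q[(q[:,0]<-.04)&(q[:,0]>-.13)&(abs(q[:,1])<.06)&(abs(q[:,1])>.01)&(q[:,2]<-.06)&(q[:,2]>-.13)]
        r=q[(q[:,0]<-.03)&(q[:,0]>-.17)&(abs(q[:,1])<.09)&(abs(q[:,2]+.024)<.02)]
        print(n,"hook",len(h),"x",np.percentile(h[:,0],[2,50,98]).round(4),"y",np.median(h[:,1]).round(4),"ztop",np.percentile(h[:,2],3).round(4),"bail x",np.median(b[:,0]).round(4))
        f=r[r[:,0]<-.148]; g=r[(abs(r[:,0]+.037)<.008)]
        print("  far rim",len(f),np.percentile(f[:,2],10) if len(f) else 0,"near",len(g),np.percentile(g[:,2],10) if len(g) else 0, "far x",np.percentile(r[:,0],1))
E
python3 - <<'E'
from h import *
plan((.3999,.2966,.10),194.8); trayq()
E
```

```text
t 20.07 tcp [0.3979 0.2969 0.0607] yaw -172.91 | shift [-0.19 -0.05 -3.93] n>= 1 turn -7.7
top hook 33 x [-0.1018 -0.088  -0.076 ] y -0.001 ztop -0.1514 bail x -0.09
  far rim 0 0 near 44 -0.026260648768491584 far x -0.1444055433565222
side hook 36 x [-0.1025 -0.0835 -0.0765] y -0.0024 ztop -0.1511 bail x -0.0888
  far rim 0 0 near 96 -0.02432930537054538 far x -0.14254095965712257
```

The tray is held level. Now I locate the loop bar under the plaque.

```bash
python3 - <<'E'
from h import *
for n in ("side","top"):
    q=frame(cloud(ctrl.get_image(n)).reshape(-1,3)); q=q[~np.isnan(q[:,0])]
    l=q[(abs(q[:,0])<.02)&(abs(q[:,1])<.04)&(q[:,2]>.185)&(q[:,2]<.245)]
    b=l[l[:,2]<.212]
    print(n,len(l),"loop y",np.percentile(l[:,1],[1,99]).round(4),"x",np.median(l[:,0]).round(4),"bar",len(b),np.median(b,0).round(4) if len(b) else 0, np.percentile(b[:,2],[5,95]).round(4), np.percentile(b[:,1],[5,95]).round(4))
    p=q[(abs(q[:,0])<.02)&(abs(q[:,1])<.1)&(q[:,2]>.3)&(q[:,2]<.311)]; print("board top y",np.percentile(p[:,1],[1,99]).round(4),"x",np.percentile(p[:,0],[5,50,95]).round(4))
    f=cv2.fitLine(p[:,:2].astype(np.float32),cv2.DIST_HUBER,0,.001,.001).ravel(); print("board yaw err deg",np.degrees(np.arctan(-f[0]/f[1])))
u=np.array([np.cos(np.radians(14.8)),np.sin(np.radians(14.8))])
E
```

```text
side 64 loop y [-0.0322  0.0364] x -0.0016 bar 27 [-0.0023  0.0034  0.2056] [0.1993 0.2119] [-0.0172  0.0236]
board top y [-0.0943  0.0936] x [-0.0085 -0.0017  0.0053]
board yaw err deg 0.630137
top 24 loop y [-0.027   0.0299] x -0.0024 bar 15 [-0.0023  0.0095  0.2068] [0.2013 0.2104] [-0.0133  0.0226]
board top y [-0.0933  0.0933] x [-0.008  -0.002   0.0059]
board yaw err deg 0.22748376
```

>>> send_rows:
  rows:
    - [0,[0,0,-2],0]
    - [0,[0,0,-2.5],0]
    - [0,[0,0,-2],0]
    - [0,[0,0,0],-3.8]
    - [0,[0,0,0],-3.9]
    - [0,[0,0,0],0]
    - [0,[0,0,0],0]

```text
t: 21.15
tool_pos: [0.3979, 0.2969, 0.1256]
tool_rot: [0.403, -3.115, 0.0]
contact_force: [0.1, -0.2, -1.5]
opening: 0.0115
grip_force: 107.5
```

```bash
python3 - <<'E'
from h import *
u=np.array([np.cos(np.radians(14.8)),np.sin(np.radians(14.8))])
plan((*(np.array([.642,.0203])-u*.160),.125),194.8)
E
```

```text
t 21.15 tcp [0.3979 0.2969 0.1256] yaw -165.26 | shift [ -0.57 -32.98   0.06] n>= 6 turn -0.1
```

>>> send_rows:
  rows:
    - [0,[0,-2.5,0],0]
    - [0,[0,-4,0],0]
    - [0,[0,-4.5,0],0]
    - [0,[0,-4.5,0],0]
    - [0,[0,-4.5,0],0]
    - [0,[0,-4.5,0],0]
    - [0,[0,-4.5,0],0]
    - [0,[-0.5,-4,0],0]
    - [0,[0,0,0],0]
    - [0,[0,0,0],0]

```text
t: 22.4
tool_pos: [0.4869, -0.0206, 0.1256]
tool_rot: [0.403, -3.115, -0.001]
contact_force: [-0.4, -0.7, -1.8]
opening: 0.0116
grip_force: 107.8
```

>>> send_rows:
  rows:
    - [0,[0,0,1],0]
    - [0,[0,0,1.4],0]
    - [0,[0,0,1],0]
    - [0,[0,0,0],0]
    - [0,[0,0,0],0]

```text
t: 23.02
tool_pos: [0.4873, -0.0208, 0.092]
tool_rot: [-0.405, 3.115, -0.0]
contact_force: [0.3, 0.4, -0.2]
opening: 0.0119
grip_force: 107.8
```

```bash
python3 - <<'E'
from h import *
o=ctrl.get_obs(); print("tcp stand frame",frame(o["tool_pos"]).round(4)); plan((.5,0,.0912),194.8)
trayq()
for n in ("side","top"):
    im=ctrl.get_image(n); q=frame(cloud(im).reshape(-1,3)); q=q[~np.isnan(q[:,0])]
    h=q[(q[:,0]<-.035)&(q[:,0]>-.11)&(abs(q[:,1])<.015)&(q[:,2]>.205)&(q[:,2]<.26)]
    print(n,len(h),"x",np.percentile(h[:,0],[2,50,98]).round(4),"y",np.percentile(h[:,1],[5,50,95]).round(4),"top",np.percentile(h[:,2],97).round(4))
    l=q[(abs(q[:,0])<.02)&(abs(q[:,1])<.04)&(q[:,2]>.19)&(q[:,2]<.245)]
    print("loop",len(l),np.median(l,0).round(4),np.percentile(l[:,1],[3,97]).round(4))
E
```

```text
tcp stand frame [-0.16   -0.0002  0.092 ]
t 23.02 tcp [ 0.4873 -0.0208  0.092 ] yaw -165.2 | shift [-1.75  1.68  0.08] n>= 1 turn 0.0
top hook 26 x [-0.1005 -0.0872 -0.0761] y -0.001 ztop -0.1544 bail x -0.0886
  far rim 0 0 near 12 -0.0272318861510757 far x -0.14364706903690436
side hook 42 x [-0.1016 -0.0838 -0.0733] y -0.0035 ztop -0.1501 bail x -0.0879
  far rim 0 0 near 97 -0.024292952466222432 far x -0.14329669705004122
side 37 x [-0.0863 -0.0756 -0.0578] y [-0.0072 -0.0026  0.0004] top 0.2425
loop 64 [-0.0015  0.0072  0.2152] [-0.0313  0.0337]
top 27 x [-0.085  -0.0714 -0.0597] y [-0.0093 -0.0011  0.0123] top 0.2483
loop 24 [-0.0021  0.0078  0.2078] [-0.0257  0.0286]
```

>>> send_rows:
  rows:
    - [0,[-0.5,0.2,0],0]
    - [0,[-0.8,0,0],0]
    - [0,[-0.8,0,0],0]
    - [0,[-0.8,0,0],0]
    - [0,[-0.8,0,0],0]
    - [0,[-0.8,0,0],0]
    - [0,[-0.8,0,0],0]
    - [0,[-0.8,0,0],0]
    - [0,[-0.6,0,0],0]
    - [0,[-0.3,0,0],0]

```text
t: 24.48
tool_pos: [0.5547, -0.0009, 0.0919]
tool_rot: [0.405, -3.115, -0.0]
contact_force: [-0.8, 0.0, -1.1]
opening: 0.0121
grip_force: 107.8
```

>>> send_rows:
  rows:
    - [0,[0,0,0],0]
    - [0,[0,0,0],0]
    - [0,[0,0,0],0]

```text
t: 24.85
tool_pos: [0.5541, -0.001, 0.0918]
tool_rot: [0.404, -3.115, 0.0]
contact_force: [-0.4, 0.4, -1.5]
opening: 0.0119
grip_force: 107.8
```

```bash
python3 - <<'E'
from h import *
o=ctrl.get_obs(); print("tcp stand frame",frame(o["tool_pos"]).round(4),o["contact_force"])
im=ctrl.get_image("side"); save(im,"s7.png",(330,160,440,260),6)
q=frame(cloud(im).reshape(-1,3)); q=q[~np.isnan(q[:,0])]
for lo,hi,nm in ((.195,.215,"bar zone"),(.225,.25,"hook top zone"),(.295,.312,"board top")):
    l=q[(abs(q[:,0])<.03)&(abs(q[:,1])<.04)&(q[:,2]>lo)&(q[:,2]<hi)]
    print(nm,len(l),l[np.argsort(l[:,1])][::3].round(3).tolist() if lo<.29 else np.percentile(l[:,0],[5,50,95]))
E
```

```text
tcp stand frame [-0.0904  0.0018  0.0918] [-0.37926503  0.39468627 -1.48977623]
bar zone 62 [[-0.005, -0.04, 0.203], [-0.003, -0.035, 0.206], [-0.002, -0.029, 0.196], [-0.003, -0.023, 0.199], [0.002, -0.019, 0.198], [-0.004, -0.017, 0.198], [-0.004, -0.011, 0.201], [-0.001, -0.01, 0.203], [0.001, -0.006, 0.203], [-0.001, -0.002, 0.2], [-0.011, -0.002, 0.207], [-0.014, 0.0, 0.211], [-0.006, 0.002, 0.202], [0.009, 0.003, 0.201], [0.007, 0.007, 0.202], [0.004, 0.01, 0.208], [-0.001, 0.012, 0.204], [0.004, 0.017, 0.207], [0.0, 0.025, 0.213], [-0.003, 0.031, 0.2], [-0.004, 0.034, 0.197]]
hook top zone 38 [[-0.003, -0.034, 0.248], [0.004, -0.029, 0.233], [0.002, -0.027, 0.231], [0.005, -0.005, 0.236], [-0.017, -0.004, 0.229], [0.008, -0.001, 0.226], [-0.012, -0.001, 0.229], [-0.006, 0.001, 0.242], [-0.002, 0.002, 0.24], [0.003, 0.005, 0.235], [0.001, 0.028, 0.232], [-0.002, 0.03, 0.226], [-0.0, 0.033, 0.227]]
board top 115 [-0.00810924 -0.00324779  0.00638817]
```

View pics/s7.png

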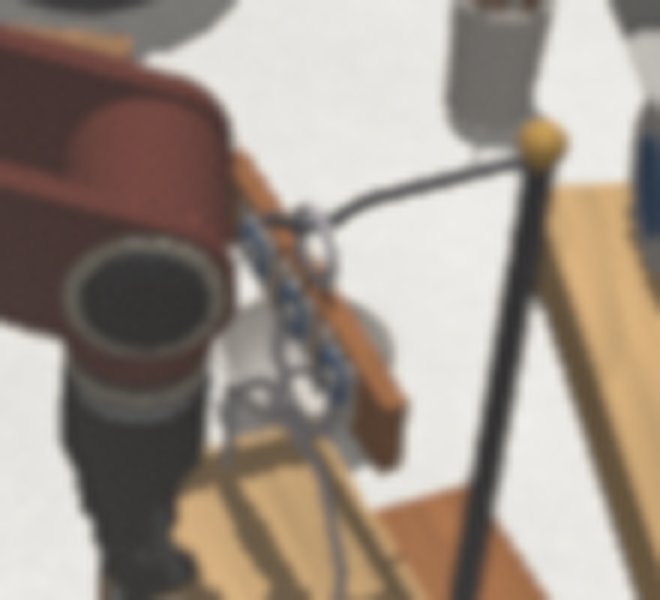

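The hook at (250,390) goes through the loop, and the tray is level. Before lowering I check the wrist's clearance to the plaque.

```bash
python3 - <<'E'
from h import *
for n in ("top","side"):
    q=frame(cloud(ctrl.get_image(n)).reshape(-1,3)); q=q[~np.isnan(q[:,0])]
    for lo,hi in ((.22,.26),(.26,.31),(.31,.36),(.36,.42),(.42,.5)):
        k=q[(q[:,0]<-.014)&(q[:,0]>-.12)&(abs(q[:,1])<.11)&(q[:,2]>lo)&(q[:,2]<hi)]
        if len(k)>5: print(n,lo,len(k),"max x",np.sort(k[:,0])[-5:].round(3),"y",np.percentile(k[:,1],[2,98]).round(3))
E
```

```text
top 0.26 6 max x [-0.117 -0.116 -0.116 -0.115 -0.112] y [0.023 0.03 ]
top 0.31 17 max x [-0.021 -0.018 -0.018 -0.017 -0.015] y [-0.036  0.054]
top 0.36 1075 max x [-0.037 -0.036 -0.036 -0.035 -0.033] y [-0.06  0.06]
top 0.42 92 max x [-0.082 -0.081 -0.08  -0.077 -0.075] y [-0.038  0.07 ]
side 0.22 169 max x [-0.061 -0.061 -0.06  -0.015 -0.014] y [-0.039 -0.021]
side 0.26 227 max x [-0.061 -0.06  -0.059 -0.059 -0.056] y [-0.038 -0.016]
side 0.31 92 max x [-0.021 -0.018 -0.017 -0.016 -0.015] y [-0.065  0.013]
side 0.36 963 max x [-0.036 -0.036 -0.036 -0.036 -0.032] y [-0.067  0.057]
side 0.42 68 max x [-0.087 -0.085 -0.084 -0.083 -0.082] y [-0.041  0.068]
```

Housing clearance to the prong tip is about 5 mm. I back off 1.5 mm and lower.

>>> send_rows:
  rows:
    - [0,[0.15,0,0],0]
    - [0,[0,0,0.5],0]
    - [0,[0,0,0.5],0]
    - [0,[0,0,0.5],0]
    - [0,[0,0,0.5],0]
    - [0,[0,0,0.4],0]
    - [0,[0,0,0],0]
    - [0,[0,0,0],0]

```text
t: 26.0
tool_pos: [0.5531, -0.0014, 0.0681]
tool_rot: [-0.404, 3.115, -0.0]
contact_force: [-0.2, 0.2, -1.0]
opening: 0.0118
grip_force: 107.8
```

```bash
python3 - <<'E'
from h import *
o=ctrl.get_obs(); print("tcp stand frame",frame(o["tool_pos"]).round(4),o["contact_force"])
for n in ("top","side"):
    q=frame(cloud(ctrl.get_image(n)).reshape(-1,3)); q=q[~np.isnan(q[:,0])]
    for lo,hi in ((.30,.33),(.33,.36),(.36,.40)):
        k=q[(q[:,0]<-.016)&(q[:,0]>-.12)&(abs(q[:,1])<.11)&(q[:,2]>lo)&(q[:,2]<hi)]
        if len(k)>5: print(n,lo,len(k),"max x",np.sort(k[:,0])[-12:].round(3))
    b=q[(abs(q[:,0])<.03)&(abs(q[:,1])<.1)&(q[:,2]>.297)&(q[:,2]<.312)];print("board x",np.median(b[:,0]))
E
```

```text
tcp stand frame [-0.0915  0.0017  0.0681] [-0.19414414  0.21959018 -1.04014997]
top 0.33 58 max x [-0.037 -0.026 -0.026 -0.024 -0.024 -0.023 -0.022 -0.021 -0.019 -0.019
 -0.018 -0.017]
top 0.36 994 max x [-0.043 -0.042 -0.042 -0.042 -0.041 -0.04  -0.04  -0.038 -0.038 -0.038
 -0.037 -0.036]
board x -0.0022433208770185255
side 0.3 53 max x [-0.089 -0.089 -0.088 -0.088 -0.087 -0.086 -0.084 -0.084 -0.082 -0.081
 -0.08  -0.079]
side 0.33 169 max x [-0.038 -0.038 -0.027 -0.026 -0.026 -0.025 -0.024 -0.023 -0.022 -0.022
 -0.021 -0.019]
side 0.36 802 max x [-0.045 -0.045 -0.043 -0.042 -0.041 -0.041 -0.041 -0.041 -0.039 -0.038
 -0.037 -0.036]
board x -0.0031766615309637793
```

>>> send_rows:
  rows:
    - [0,[0,0,0.4],0]
    - [0,[0,0,0.2],0]
    - [0,[0,0,0],0]
    - [0,[0,0,0],0]

```text
t: 26.6
tool_pos: [0.5529, -0.0014, 0.0619]
tool_rot: [0.404, -3.115, 0.0]
contact_force: [0.6, -0.8, -2.4]
opening: 0.0118
grip_force: 107.8
```

>>> send_rows:
  rows:
    - [0,[0,0,0.1],0]
    - [0,[0,0,0.1],0]
    - [0,[0,0,0],0]
    - [0,[0,0,0],0]

```text
t: 27.1
tool_pos: [0.5535, -0.0014, 0.0605]
tool_rot: [-0.404, 3.114, -0.0]
contact_force: [-1.2, -0.2, 1.8]
opening: 0.0118
grip_force: 108.3
```

>>> send_rows:
  rows:
    - [0,[0,0,0.1],0]
    - [0,[0,0,0],0]
    - [0,[0,0,0],0]

```text
t: 27.48
tool_pos: [0.5536, -0.0015, 0.0596]
tool_rot: [-0.404, 3.114, -0.001]
contact_force: [-0.1, -0.7, 4.8]
opening: 0.0117
grip_force: 108.8
```

The load is carried, so I ease back 1 mm and release.

>>> send_rows:
  rows:
    - [0,[0,0,-0.1],0]
    - [0,[0,0,0],0]
    - [1.5,[0,0,0],0]
    - [1.7,[0,0,0],0]
    - [2,[0,0,0],0]
    - [2.6,[0,0,0],0]
    - [3.5,[0,0,0],0]
    - [4.5,[0,0,0],0]
    - [4.5,[0,0,0],0]
    - [4.5,[0,0,0],0]

```text
t: 28.72
tool_pos: [0.5529, -0.0014, 0.06]
tool_rot: [-0.404, 3.115, -0.0]
contact_force: [-0.7, -0.2, 0.2]
opening: 0.0449
grip_force: 0.0
```

```bash
python3 - <<'E'
from h import *
o=ctrl.get_obs(); print(o["contact_force"],o["opening"],o["t"]); trayq(); hang()
E
```

```text
[-0.65273835 -0.21618185  0.22378859] 0.04488887924434794 28.725
top hook 22 x [-0.0901 -0.0862 -0.0757] y 0.0004 ztop -0.1524 bail x -0.0897
  far rim 0 0 near 7 -0.03198474242580411 far x -0.1466175427512704
side hook 46 x [-0.0987 -0.0868 -0.0755] y -0.0024 ztop -0.1509 bail x -0.0885
  far rim 1 -0.018791340787774443 near 77 -0.024394831167643117 far x -0.14598091048295458
side 651
-0.09 84 x [-0.009 -0.004  0.005] z [0.254 0.306]
-0.07 53 x [-0.01  -0.007  0.004] z [0.258 0.304]
-0.05 58 x [-0.013 -0.008  0.004] z [0.259 0.306]
-0.03 61 x [-0.011 -0.007  0.002] z [0.218 0.309]
-0.01 68 x [-0.013 -0.008  0.002] z [0.202 0.31 ]
0.01 55 x [-0.013 -0.008  0.003] z [0.201 0.311]
0.03 63 x [-0.011 -0.006 -0.001] z [0.211 0.308]
0.05 39 x [-0.013 -0.01   0.001] z [0.263 0.311]
0.07 40 x [-0.011 -0.007  0.004] z [0.265 0.311]
0.09 17 x [-0.008 -0.005  0.004] z [0.276 0.312]
```

Both are hanging and released. I slide the fingers back off the handle along tool +x.

>>> send_rows:
  rows:
    - [4.5,[0.5,0,0],0]
    - [4.5,[1,0,0],0]
    - [4.5,[1.5,0,0],0]
    - [4.5,[2,0,0],0]
    - [4.5,[2,0,0],0]
    - [4.5,[2,0,0],0]
    - [4.5,[2,0,0],0]
    - [4.5,[0,0,0],0]
    - [4.5,[0,0,0],0]
    - [4.5,[0,0,0],0]

```text
t: 30.12
tool_pos: [0.4471, -0.0294, 0.0601]
tool_rot: [-0.405, 3.115, -0.0]
contact_force: [-0.3, 0.5, 0.3]
opening: 0.0447
grip_force: 0.0
```

>>> send_rows:
  rows:
    - [4.5,[0,0,0],0]
    - [4.5,[0,0,0],0]
    - [4.5,[0,0,0],0]
    - [4.5,[0,0,0],0]
    - [4.5,[0,0,0],0]
    - [4.5,[0,0,0],0]
    - [4.5,[0,0,0],0]
    - [4.5,[0,0,0],0]
    - [4.5,[0,0,0],0]
    - [4.5,[0,0,0],0]

```text
t: 31.38
tool_pos: [0.4465, -0.0295, 0.0599]
tool_rot: [0.404, -3.115, -0.0]
contact_force: [1.0, 0.4, 0.8]
opening: 0.0447
grip_force: 0.0
```

```bash
python3 - <<'E'
from h import *
o=ctrl.get_obs(); print(o["contact_force"],o["t"])
im=ctrl.get_image("side"); save(im,"s8.png",(320,160,450,280),5)
q=frame(cloud(im).reshape(-1,3)); q=q[~np.isnan(q[:,0])]
r=q[(q[:,0]<.07)&(q[:,0]>-.07)&(abs(q[:,1])<.085)&(q[:,2]>.025)&(q[:,2]<.12)]
for x in (-.058,0,.052):
    k=r[abs(r[:,0]-x)<.006]; print(x,len(k),np.percentile(k[:,2],95) if len(k) else 0)
E
```

```text
[0.96469605 0.44658191 0.83519694] 31.375
-0.058 131 0.08430639972096987
0 170 0.11049237021135772
0.052 209 0.08760321225473926
```

View pics/s8.png

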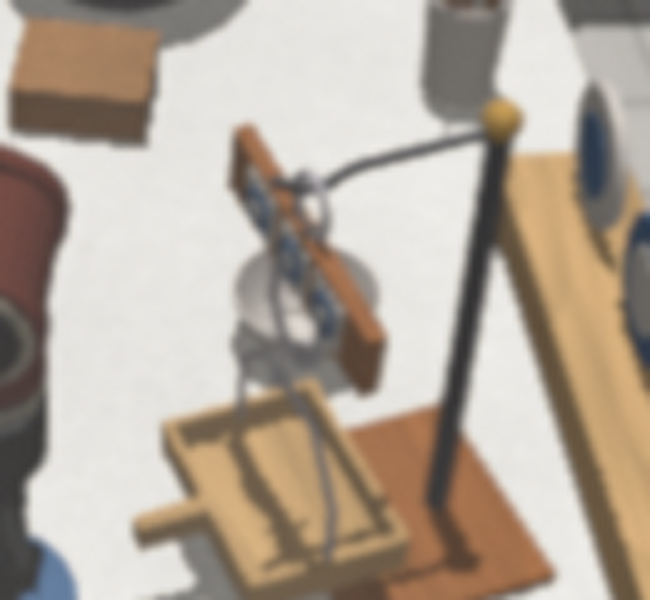

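The plaque hangs on the prong and the tray hangs level from it, with the robot clear. I let it settle and check for swing.

>>> send_rows:
  rows:
    - [4.5,[0,0,0],0]
    - [4.5,[0,0,0],0]
    - [4.5,[0,0,0],0]
    - [4.5,[0,0,0],0]
    - [4.5,[0,0,0],0]
    - [4.5,[0,0,0],0]
    - [4.5,[0,0,0],0]
    - [4.5,[0,0,0],0]
    - [4.5,[0,0,0],0]
    - [4.5,[0,0,0],0]

```text
t: 32.67
tool_pos: [0.4466, -0.0295, 0.0599]
tool_rot: [-0.404, 3.115, -0.0]
contact_force: [-0.3, 1.3, -0.1]
opening: 0.0453
grip_force: 0.0
```

>>> send_rows:
  rows:
    - [4.5,[0,0,0],0]
    - [4.5,[0,0,0],0]
    - [4.5,[0,0,0],0]
    - [4.5,[0,0,0],0]
    - [4.5,[0,0,0],0]
    - [4.5,[0,0,0],0]
    - [4.5,[0,0,0],0]
    - [4.5,[0,0,0],0]
    - [4.5,[0,0,0],0]
    - [4.5,[0,0,0],0]

```text
t: 33.92
tool_pos: [0.4465, -0.0295, 0.0599]
tool_rot: [0.404, -3.115, 0.0]
contact_force: [-0.5, 0.4, 0.2]
opening: 0.045
grip_force: 0.0
```

```bash
python3 - <<'E'
from h import *
for i in range(8):
    q=frame(cloud(ctrl.get_image("side")).reshape(-1,3)); q=q[~np.isnan(q[:,0])]
    r=q[(abs(q[:,0])<.08)&(abs(q[:,1])<.085)&(q[:,2]>.06)&(q[:,2]<.1)]; b=q[(abs(q[:,0])<.03)&(abs(q[:,1])<.1)&(q[:,2]>.26)&(q[:,2]<.31)]
    print(round(ctrl.get_obs()["t"],2),len(r),r.mean(0).round(4),b.mean(0).round(4))
print(ctrl.finish_job())
E
```

```text
33.98 874 [-0.0011 -0.0017  0.0724] [-0.0057 -0.0119  0.2912]
34.02 884 [-0.0015 -0.0026  0.0724] [-0.0057 -0.013   0.2908]
34.08 888 [-0.0012 -0.0016  0.0722] [-0.0056 -0.0118  0.2909]
34.12 845 [-0.0008 -0.0027  0.0728] [-0.0058 -0.0126  0.2909]
34.17 897 [-0.0003 -0.0011  0.0723] [-0.0057 -0.0128  0.291 ]
34.23 898 [-0.0003 -0.002   0.0722] [-0.0057 -0.0114  0.2913]
34.27 875 [-0.0001 -0.0025  0.0723] [-0.0056 -0.0131  0.291 ]
34.33 876 [-0.0007 -0.0027  0.0725] [-0.0056 -0.0125  0.2907]
the job is handed in; nothing more can be done
None
```

The plaque hangs by its ring on the prong and the tray hangs level from its loop, both released and still with the robot clear; the job was handed in at about 34 s, but no verdict came back.

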